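# Put the dumpling cutters back in their labelled bays

## Robot

A 7-joint arm with a two-finger parallel gripper is mounted at the origin on the work surface. World frame = base frame: x ahead of the robot, y to its left, z up, the work surface at z = 0. Lengths are in m, angles in rad, forces in N, time in s.
With the tool pointing down it reaches from about 0.35 to 0.9 m from the base axis. Payload 8.1 kg.
Tool frame: the origin (TCP) lies at the very end of the fingers, on their centre line; the grasp point (between the pads) lies 19 mm behind it; z points along the fingers, y is the line along which they close (so a half turn about z gives the same grasp; the last joint's range is limited). The gripper opens to 92 mm and grips with 3 to 60 N. Pads are 19 mm wide; open, the fingers measure 130 mm over their backs; the gripper's body (75 mm by 190 mm) begins 47 mm behind the grasp point.
Start: joints at [1.062, 0.434, 0.025, 1.573, -0.012, 1.134, -0.075], TCP at [0.247, -0.574, 0.227] pointing down, gripper open.
Joint ranges: [-2.62, 2.62], [-0.44, 2.09], [-1.27, 1.32], [0.08, 2.57], [-1.32, 4.46], [0.12, 2], [-2.74, 2.74]. Speed limits (rad/s): [2.22, 2.22, 3.01, 3.01, 3.14, 3.14, 3.14].

## Interface

Orientations are given as a rotation vector (axis times angle).
In Python, from cell import arm gives the robot as it stands.
- The arm moves only by the tool carry_out, never from a script. Its argument "commands" is a list of rows, each a list of 7 numbers: the opening, from 0 (shut) to 1 (fully open), then the shift along the tool's x, y, z each as a share of 0.025 m, from -1 to 1, then the turn, a rotation vector about the tool's x, y, z each as a share of 0.1 rad, from -1 to 1. A call has 1 to 8 rows; each row shifts and turns the commanded pose from where the row before left it, along the tool's axes as they then stand; what a row does not reach is not made up. A row lasts 1/10 s, in which the tool goes at most 50 mm and 8.59 degrees, less where a joint would pass 70% of its speed; a pose out of reach is approached as far as the arm can. A call with a number of a shift or a turn outside -1 to 1 is refused whole. A call with a gripper value outside its range is refused whole. The fingers move at their own pace and stop on an object; "squeeze" is the grip in N (left out, the last holds). Time passes only in rows, so rows that do not move let the fingers close. It gives the time, the measured TCP pose, the force, the opening and the grip force at its end, in the units of the state.
- arm.observe(): the state, without advancing time (a new reading comes with each control period).
- arm.get_image(name): name is "scene" or "top" or "wrist"; returns a dict with "pixels" (480x640x3 uint8, red, green, blue), "range_z" (480x640 float32, m along the optical axis (not along the pixel's ray), 0 where there is no reading), "mtx" (3x3 intrinsics, pixels), "R" (3x3) and "t" (3): a world point X has camera coordinates R X + t; the wrist camera has in their place "tool_from_camera" (4x4, takes a point from camera to tool coordinates, whose origin is the TCP and whose axes are the flange's). Camera axes: x right, y down, z forward; pixel columns grow to the right and rows downward; lengths in m; the calibration is good to about 2 mm. The wrist camera is an equidistant fisheye: a pixel r from the principal point sees the ray r / f radians off the axis. A picture is of the moment at which its call begins: read the wrist's pose just before it.
- arm.sign_off(): hands the job in; it is judged then, once.
The state is a dict: "clock": time; "joints": joint angles; "dq": joint speeds; "joint_efforts": joint torques, N m; "position": TCP position; "ee_rot": TCP orientation; "force": force on the tool from outside, world axes, zero at the start; "ft_torque": the same for the moment, N m; "width": opening from 0.0 (shut) to 1.0 (fully open); "gripper_force": force on a finger pad.
Only numpy, scipy, OpenCV 4.12 (cv2) and the standard library are available. Lean on these libraries where they do the work, as an engineer would, in place of code of your own. Each camera call takes 0.05 s, during which the arm holds its last target. There are 200 camera calls.

## Task

The dumpling cutters live in the wooden rack, each in the bay whose label shows its shape, but the square one has been put in the triangle's bay and the triangular one left on the green plate. Put both back in their own bays so that all four stand upright in a neat row, each in the middle of its bay with its wooden grip in line with the row. Set them down rather than dropping them, and leave the round and oblong ones, already at home, where they are.

Things in the scene. Friction and masses are not known exactly. Their poses are not given: they have to be found in the camera images.
- cutter_round: round steel dumpling cutter, a disc 52 mm across; steel 26 mm tall. Above the origin stands a dark wooden grip, 12 mm thick in x, 42 mm long in y, 26 to 60 mm above the underside. Under 0.2 kg. Origin: centre of the underside; z up, y along the grip. At the start it already stands in its own bay.
- cutter_square: square steel dumpling cutter, 48 x 48 mm; steel 26 mm tall. Above the origin stands a dark wooden grip, 12 mm thick in x, 42 mm long in y, 26 to 60 mm above the underside. Under 0.2 kg. Origin: centre of the underside; z up, y along the grip. At the start it stands in the bay labelled with the triangle.
- cutter_triangle: triangular steel dumpling cutter, an equilateral triangle of 54 mm sides, one corner 31 mm along +x (origin at its centroid); steel 26 mm tall. Above the origin stands a dark wooden grip, 12 mm thick in x, 42 mm long in y, 26 to 60 mm above the underside. Under 0.2 kg. Origin: centre of the underside; z up, y along the grip. At the start it stands on the green plate.
- cutter_oblong: oblong steel dumpling cutter, a narrow oblong, 24 mm in x by 54 mm in y; steel 26 mm tall. Above the origin stands a dark wooden grip, 12 mm thick in x, 42 mm long in y, 26 to 60 mm above the underside. Under 0.2 kg. Origin: centre of the underside; z up, y along the grip. At the start it already stands in its own bay.
- bay_round: the storage bay that is labelled for the round cutter: origin at the middle of the bay's floor, z up, y along the row of bays, +x towards its label. Label: a flat pale card 52 x 60 mm with a dark round shape (about 40 mm), face up behind the bay, centred 70 mm from the origin along +x. Labels change places from run to run.
- bay_square: the storage bay that is labelled for the square cutter: origin at the middle of the bay's floor, z up, y along the row of bays, +x towards its label. Label: a flat pale card 52 x 60 mm with a dark square shape (about 40 mm), face up behind the bay, centred 70 mm from the origin along +x. Labels change places from run to run.
- bay_triangle: the storage bay that is labelled for the triangle cutter: origin at the middle of the bay's floor, z up, y along the row of bays, +x towards its label. Label: a flat pale card 52 x 60 mm with a dark triangle shape (about 40 mm), face up behind the bay, centred 70 mm from the origin along +x. Labels change places from run to run.
- bay_oblong: the storage bay that is labelled for the oblong cutter: origin at the middle of the bay's floor, z up, y along the row of bays, +x towards its label. Label: a flat pale card 52 x 60 mm with a dark oblong shape (about 40 mm), face up behind the bay, centred 70 mm from the origin along +x. Labels change places from run to run.
- rack: fixed pale wooden rack, a row of four bays along y, 72 mm apart; origin on the bench below the middle of the row; +x towards the labels. Slab 140 x 294 mm (x -40 to +100 mm), its top (the bay floor) 14 mm high. Bays 66 mm wide between 6 mm dividers 22 mm high, 76 mm deep, open at -x; a fence 15 mm high, 6 mm thick, 36 mm behind the bay centres, parts them from the labels.
- plate: green melamine plate, 160 mm across, rim 18 mm high, flat inside to about 48 mm from the centre, inner floor 5 mm above the bench; origin centre of the underside. Loose.
- steamer: two-tier bamboo steamer with lid, 160 mm across, 121 mm high, a bystander, fixed; origin centre of the underside. It stands to one side of the rack, the plate on the other; the sides change.
There are look-alikes about, which are no part of the job. Leave any orange look-alike of the cutter_triangle alone.

How it is judged:
By the outcome, as a careful person would: the job done as asked, in the order asked, and still so for the second after the job is handed in, with the robot touching nothing.
It also fails if it takes over 56 s, if anything falls off the work surface, if the arm or the gripper's body presses on something with over 40 N, if the wrist force passes 120 N, or if a joint passes its speed limit or range.

## Working session

There is one attempt and no reset: what is moved stays moved. The work goes in short steps, Python scripts to look and compute and a tool call to move; the robot and the scene stay as the last step left them, time stands still between calls to the robot, and variables do not carry over. Pictures are saved under pics/ and viewed, at most 10 in all, crops included, and the job is handed in when it is done.

Besides the shell and the picture viewer there is one more tool, called after ">>>" in YAML: its name, and indented under it one key for each argument. carry_out: Moves the arm, as the interface text tells. Shift numbers are shares of 0.025 m and turn numbers shares of 0.1 rad, none past 1 either way. Its arguments: {"type":"object","properties":{"commands":{"type":"array"},"squeeze":{"type":"number"}},"required":["commands"]}

```bash
mkdir -p pics; ls; python3 - <<'E'
from cell import arm
import cv2,numpy as np,pickle
s=arm.observe();print(s)
d={}
for n in("scene","top"):
    im=arm.get_image(n);d[n]=im
    cv2.imwrite(f"pics/{n}0.png",im["pixels"][:,:,::-1])
    print(n,im["mtx"],im["R"],im["t"])
pickle.dump(d,open("d0.pkl","wb"))
E
```

```text
pics
{'clock': 0.0, 'joints': array([ 1.0624027 ,  0.43523785,  0.02498864,  1.57409801, -0.01157611,
        1.13402031, -0.07510027]), 'dq': array([ 0.00191486,  0.00132211, -0.00011522,  0.00095126, -0.00168368,
        0.00070424,  0.00199956]), 'joint_efforts': array([ 3.91330623e-04, -6.67857528e+01,  9.84792709e-01, -3.14464545e+01,
       -6.08482515e-02,  4.29631106e-02,  2.07742523e-04]), 'position': array([ 0.24644258, -0.57379432,  0.22593559]), 'ee_rot': array([-3.07566269e+00, -6.32630003e-01,  7.78013014e-04]), 'force': array([ 0.2291808 , -0.09463872, -0.44583263]), 'ft_torque': array([ 0.02320885, -0.00871477, -0.02410888]), 'gripper_force': 0.0, 'width': 0.99919842018955}
scene [[507.43754803   0.         319.57687514]
 [  0.         507.43754803 245.89900999]
 [  0.           0.           1.        ]] [[-0.84739046  0.53096787 -0.00158739]
 [ 0.34284694  0.54487386 -0.76522445]
 [-0.40544467 -0.64898813 -0.64376162]] [ 0.35192907 -0.13126001  1.37374689]
top [[447.93193211   0.         325.54851567]
 [  0.         447.93193211 240.34493077]
 [  0.           0.           1.        ]] [[ 0.02756359 -0.99961841 -0.00180973]
 [-0.99673407 -0.0273465  -0.07598269]
 [ 0.0759042   0.00389818 -0.99710749]] [0.05006324 0.439164   1.2628413 ]
```

View pics/top0.png

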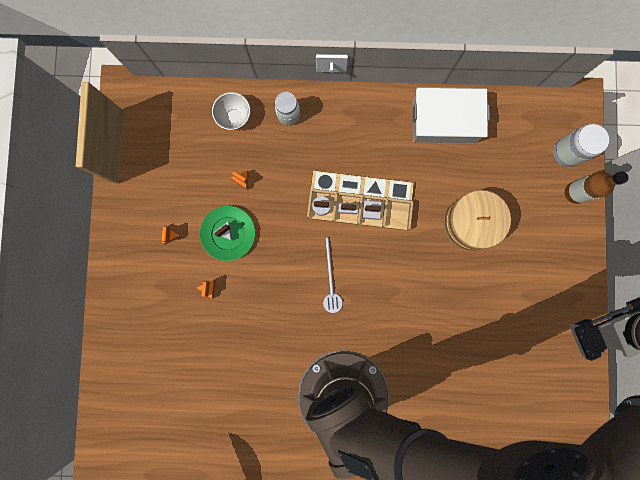

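View pics/scene0.png

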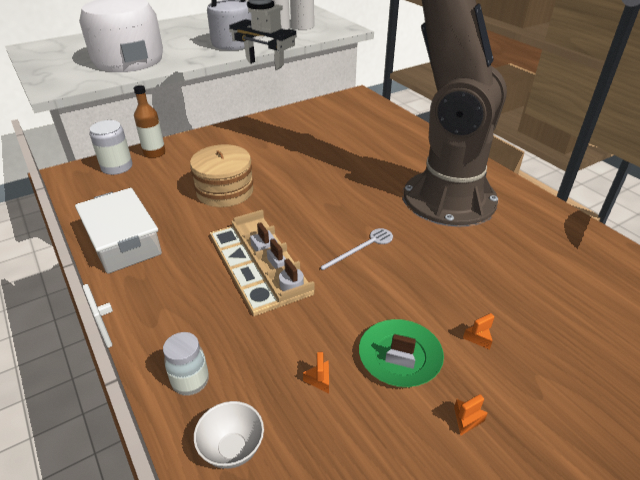

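The top view shows the bays from left to right as round (322,182), oblong (350,185), triangle (375,187) and square (400,190). The square cutter stands in the triangle's bay at about (373,209), and the square's bay (398,213) is empty. Three orange look-alikes stand at (241,179), (171,235) and (207,289). The steel triangle with the dark grip is on the plate at (226,231); it fits the description because it isn't orange and is on the green plate. I'll confirm it in a crop and measure.

```bash
cat > h.py <<'E'
import numpy as np,cv2,pickle
def cloud(im):
    z=im["range_z"].astype(float);K=im["mtx"];v,u=np.indices(z.shape)
    P=np.stack([(u-K[0,2])/K[0,0]*z,(v-K[1,2])/K[1,1]*z,z],-1)
    W=(P-im["t"])@im["R"]
    W[z==0]=np.nan
    return W
def px(im,X):
    c=im["R"]@np.asarray(X)+im["t"];q=im["mtx"]@c;return q[:2]/q[2]
def at(im,u,v,z):  # pixel on plane height z
    r=im["R"].T@np.linalg.inv(im["mtx"])@[u,v,1];c=-im["R"].T@im["t"]
    return c+r*(z-c[2])/r[2]
E
python3 - <<'E'
from h import *
d=pickle.load(open("d0.pkl","rb"))
t=d["top"];s=d["scene"]
a=cv2.resize(t["pixels"][165:235,300:420],None,fx=6.6,fy=6.6,interpolation=cv2.INTER_CUBIC)[:,:,::-1][:300]
a=cv2.resize(t["pixels"][165:235,300:420],(514,300),interpolation=cv2.INTER_CUBIC)[:,:,::-1]
b=cv2.resize(t["pixels"][200:265,196:261],(286,300),interpolation=cv2.INTER_CUBIC)[:,:,::-1]
c=cv2.resize(s["pixels"][205:315,205:320],(400,300),interpolation=cv2.INTER_CUBIC)[:,:,::-1]
e=cv2.resize(s["pixels"][315:390,355:450],(400,300),interpolation=cv2.INTER_CUBIC)[:,:,::-1]
cv2.imwrite("pics/crop0.png",np.vstack([np.hstack([a,b]),np.hstack([c,e])]))
for n,im in d.items():
    W=cloud(im);p=im["pixels"].astype(int)
    # dark grip tops over rack/plate
    x,y,z=W[...,0],W[...,1],W[...,2]
    m=(p.max(-1)<110)&(x>.3)&(x<.65)&(y>-.25)&(y<.4)&(z>.035)&(z<.09)&(p[...,0]-p[...,2]>0)&(p[...,0]-p[...,2]<60)
    k,l,st,ce=cv2.connectedComponentsWithStats(m.astype(np.uint8))
    for i in range(1,k):
        if st[i,4]<15: continue
        q=W[l==i]; print(n,ce[i].round(0),st[i,4],"mean",q.mean(0).round(4),"zmax",q[:,2].max().round(3))
    # bench check
    print("bench z",np.nanmedian(z[(x>.3)&(x<.6)&(y>-.3)&(y<.3)&(abs(z)<.02)]))
E
```

```text
scene [263. 233.] 155 mean [ 0.5317 -0.0587  0.0631] zmax 0.078
scene [275. 249.] 189 mean [0.5337 0.0047 0.0615] zmax 0.08
scene [290. 270.] 188 mean [0.5396 0.0834 0.0639] zmax 0.079
scene [403. 343.] 347 mean [0.4584 0.3547 0.0551] zmax 0.07
bench z 0.0020701351150110812
top [321. 204.] 83 mean [0.534  0.0773 0.0678] zmax 0.078
top [348. 207.] 83 mean [0.5285 0.0016 0.0678] zmax 0.079
top [373. 208.] 81 mean [ 0.5255 -0.0661  0.0684] zmax 0.08
top [222. 230.] 84 mean [0.4543 0.3487 0.058 ] zmax 0.07
bench z 0.00011196577608628442
```

View pics/crop0.png

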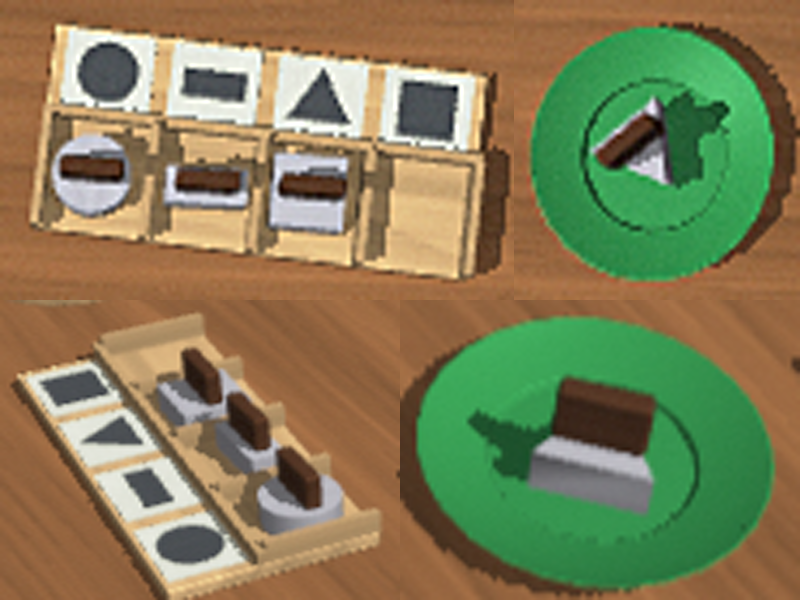

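The crop confirms the steel triangle with the dark grip on the plate, its apex towards the image's lower right. The square cutter is in the triangle's bay, and the rightmost bay, labelled square, is empty. Next I'll fit the rack and the grips.

```bash
cat >> h.py <<'E'
from scipy.spatial.transform import Rotation as Ro
def need(s,xyz,yaw_deg):
    """rows (units) in tool axes: turn first, then shift in the turned frame; also shift in present frame"""
    R=Ro.from_rotvec(s["ee_rot"]);T=Ro.from_euler("z",yaw_deg,degrees=True)*Ro.from_euler("x",180,degrees=True)
    turn=(R.inv()*T).as_rotvec()/.1;d=np.asarray(xyz)-s["position"]
    print("turn units",turn.round(2),"| shift after turn",(T.inv().apply(d)/.025).round(2),"| shift now",(R.inv().apply(d)/.025).round(2))
E
python3 - <<'E'
from h import *
from cell import arm
d=pickle.load(open("d0.pkl","rb"))
for n,im in d.items():
    W=cloud(im);p=im["pixels"].astype(int);x,y,z=np.moveaxis(W,-1,0)
    m=(p.max(-1)<100)&(p.max(-1)-p.min(-1)<25)&(x>.55)&(x<.66)&(y>-.2)&(y<.15)&(z>.004)&(z<.026)
    k,l,st,ce=cv2.connectedComponentsWithStats(m.astype(np.uint8))
    L=[at(im,*ce[i],.015)[:2] for i in range(1,k) if st[i,4]>40]
    print(n,"labels",np.round(L,4).tolist())
    L=np.array(sorted(L,key=lambda q:-q[1]))
    if len(L)==4:
        A=np.array([[70,108],[70,36],[70+(-0),-36],[70,-108]])/1e3
        use=[0,1,3]
        a,b=A[use],L[use];H=(a-a.mean(0)).T@(b-b.mean(0));th=np.arctan2(H[0,1]-H[1,0],H[0,0]+H[1,1])
        R=np.array([[np.cos(th),-np.sin(th)],[np.sin(th),np.cos(th)]]);o=b.mean(0)-R@a.mean(0)
        print(" rack o",o.round(4),"yaw",np.degrees(th).round(2),"res",(b-(a@R.T+o)).round(4).tolist())
        for nm,yy in(("tri",-.036),("sq",-.108)):print(" ",nm,(o+R@[0,yy]).round(4))
    # grips: model points of top face (points near zmax)
    for c,zt in(((.53,.08),.074),((.53,.003),.074),((.527,-.065),.074),((.456,.351),.065)):
        m=(p.max(-1)<120)&(np.hypot(x-c[0],y-c[1])<.035)&(abs(z-zt)<.006)&(p[...,0]-p[...,2]>0)
        v,u=np.nonzero(m);q=np.array([at(im,a,b,zt)[:2] for a,b in zip(u,v)])
        r=cv2.minAreaRect((q*1e3).astype(np.float32));C=np.cov(q.T);w,V=np.linalg.eigh(C)
        ax=V[:,1];print(" grip",len(q),q.mean(0).round(4),"rect",np.round(r[0],1),np.round(r[1],1),"axis deg",np.degrees(np.arctan2(ax[1],ax[0])).round(1),"len",np.sqrt(12*w).round(3))
E
```

```text
scene labels [[0.5884, -0.1484], [0.5907, -0.0766], [0.6019, -0.0043], [0.6081, 0.067]]
 rack o [ 0.5287 -0.0341] yaw -5.25 res [[-0.0001, -0.0001], [0.0002, 0.0004], [-0.0001, -0.0004]]
  tri [ 0.5254 -0.07  ]
  sq [ 0.5188 -0.1417]
 grip 91 [0.5382 0.0806] rect [538.5  80.2] [43.4 14. ] axis deg 86.3 len [0.013 0.043]
 grip 84 [0.5325 0.0062] rect [532.9   6.2] [47.2 14.6] axis deg 85.4 len [0.014 0.045]
 grip 70 [ 0.5305 -0.0617] rect [530.5 -62.4] [44.8 13.2] axis deg 84.7 len [0.013 0.045]
 grip 159 [0.4572 0.354 ] rect [458.1 354.1] [17.5 41.3] axis deg 130.2 len [0.016 0.041]
top labels [[0.6089, 0.069], [0.6025, -0.0029], [0.5918, -0.0749], [0.5886, -0.1465]]
 rack o [ 0.5292 -0.0321] yaw -5.39 res [[-0.0002, 0.0002], [0.0003, 0.0], [-0.0001, -0.0003]]
  tri [ 0.5258 -0.068 ]
  sq [ 0.5191 -0.1397]
 grip 64 [0.5347 0.0776] rect [534.6  77.2] [39. 12.] axis deg 88.4 len [0.012 0.042]
 grip 64 [0.5285 0.0037] rect [529.4   2.9] [11.1 38.4] axis deg 89.4 len [0.012 0.042]
 grip 63 [ 0.5263 -0.0654] rect [526.4 -65.7] [38.9 12.3] axis deg 86.6 len [0.013 0.041]
 grip 60 [0.4545 0.3509] rect [454.4 350.4] [11.7 40.5] axis deg 128.0 len [0.012 0.042]
```

```bash
python3 - <<'E'
from h import *
from cell import arm
need(arm.observe(),[.528,-.064,.16],85)
E
```

```text
turn units [-1.000e-02 -1.000e-02 -1.078e+01] | shift after turn [21.3   9.44  2.64] | shift now [ 18.4  -14.29   2.66]
```

>>> carry_out:
  commands:
    - [0.5, 0, 0, 0, 0, 0, -1]
    - [0.5, 0, 0, 0, 0, 0, -1]
    - [0.5, 0, 0, 0, 0, 0, -1]
    - [0.5, 0, 0, 0, 0, 0, -1]
    - [0.5, 0, 0, 0, 0, 0, -1]
    - [0.5, 0, 0, 0, 0, 0, -1]
    - [0.5, 0, 0, 0, 0, 0, -1]
    - [0.5, 0, 0, 0, 0, 0, -1]
  squeeze: 15

```text
clock: 0.9
position: [0.2465, -0.574, 0.2263]
ee_rot: [-2.583, -1.786, -0.0]
force: [-0.7, -0.4, 0.5]
width: 0.502
gripper_force: 0.0
```

>>> carry_out:
  commands:
    - [0.5, 0, 0, 0, 0, 0, -1]
    - [0.5, 0, 0, 0, 0, 0, -1]
    - [0.5, 0, 0, 0, 0, 0, -0.8]
    - [0.5, 1, 0.4, 0, 0, 0, 0]
    - [0.5, 1, 0.4, 0, 0, 0, 0]
    - [0.5, 1, 0.4, 0, 0, 0, 0]
    - [0.5, 1, 0.4, 0, 0, 0, 0]
    - [0.5, 1, 0.4, 0, 0, 0, 0]

```text
clock: 1.7
position: [0.3073, -0.4528, 0.2264]
ee_rot: [-2.313, -2.124, -0.0]
force: [1.2, -0.0, -0.3]
width: 0.5
gripper_force: 0.0
```

>>> carry_out:
  commands:
    - [0.5, 1, 0.4, 0, 0, 0, 0]
    - [0.5, 1, 0.4, 0, 0, 0, 0]
    - [0.5, 1, 0.4, 0, 0, 0, 0]
    - [0.5, 1, 0.4, 0, 0, 0, 0]
    - [0.5, 1, 0.4, 0, 0, 0, 0]
    - [0.5, 1, 0.5, 0, 0, 0, 0]
    - [0.5, 1, 0.5, 0, 0, 0, 0]
    - [0.5, 1, 0.5, 0, 0, 0, 0]

```text
clock: 2.5
position: [0.4115, -0.2611, 0.2265]
ee_rot: [-2.314, -2.124, 0.0]
force: [0.7, -0.2, 0.5]
width: 0.499
gripper_force: 0.0
```

>>> carry_out:
  commands:
    - [0.5, 1, 0.5, 0.3, 0, 0, 0]
    - [0.5, 1, 0.5, 0.3, 0, 0, 0]
    - [0.5, 1, 0.5, 0.4, 0, 0, 0]
    - [0.5, 1, 0.5, 0.4, 0, 0, 0]
    - [0.5, 1, 0.5, 0.4, 0, 0, 0]
    - [0.5, 1, 0.5, 0.4, 0, 0, 0]
    - [0.5, 1, 0.5, 0.4, 0, 0, 0]
    - [0.5, 0.3, 0.4, 0, 0, 0, 0]

```text
clock: 3.3
position: [0.5238, -0.0854, 0.1604]
ee_rot: [-2.308, -2.127, 0.001]
force: [-0.4, 0.5, 0.3]
width: 0.499
gripper_force: 0.0
```

```bash
cat >> h.py <<'E'
def wrist(arm,name):
    s=arm.observe();im=arm.get_image("wrist");im["s"]=s
    cv2.imwrite(f"pics/{name}.png",im["pixels"][:,:,::-1]);pickle.dump(im,open(name+".pkl","wb"));return im
def wat(im,u,v,z,s=None):
    s=s or im["s"];K=im["mtx"];a=(u-K[0,2])/K[0,0];b=(v-K[1,2])/K[1,1];r=np.hypot(a,b)
    d=np.array([np.sin(r)*a/max(r,1e-9),np.sin(r)*b/max(r,1e-9),np.cos(r)])
    R=Ro.from_rotvec(s["ee_rot"]).as_matrix();M=im["tool_from_camera"]
    c=R@M[:3,3]+s["position"];d=R@M[:3,:3]@d
    return c+d*(z-c[2])/d[2]
E
python3 - <<'E'
from h import *
from cell import arm
im=wrist(arm,"w1");print(im["mtx"],im["tool_from_camera"]);s=arm.observe();print(im["s"]["position"],s["position"],s["joints"])
need(s,[.528,-.064,.16],85)
E
```

```text
[[371.64829954   0.         322.49239141]
 [  0.         371.64829954 239.51421874]
 [  0.           0.           1.        ]] [[-6.88311223e-04 -9.68118353e-01 -2.50492276e-01  6.69774011e-02]
 [ 9.99999761e-01 -6.51088220e-04 -2.31466631e-04  1.23532995e-03]
 [ 6.09945237e-05 -2.50492376e-01  9.68118570e-01 -1.59001761e-01]
 [ 0.00000000e+00  0.00000000e+00  0.00000000e+00  1.00000000e+00]]
[ 0.52383242 -0.08544219  0.16044132] [ 0.5257365  -0.08572623  0.16125247] [ 0.4013851   0.39528116 -0.44701134  1.85220604  0.20561647  0.93968895
 -0.21904509]
turn units [-0.   -0.02  0.06] | shift after turn [0.87 0.01 0.05] | shift now [0.87 0.02 0.05]
```

View pics/w1.png

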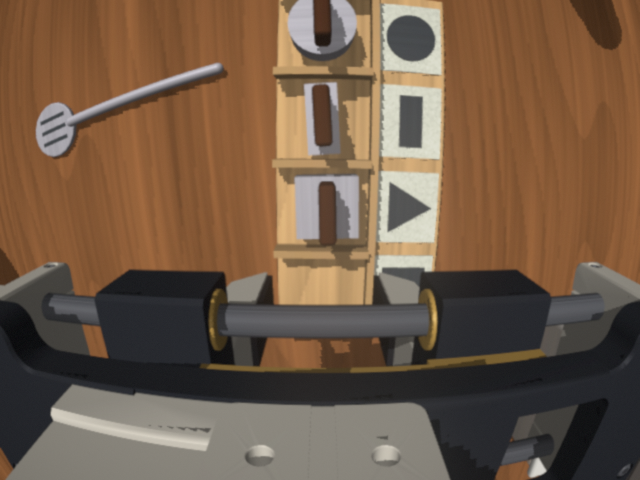

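The wrist view shows the square cutter's grip around (328,213), the labels to its right, and the divider between the triangle and square bays at v≈252. I'll get the numbers from the wrist depth.

```bash
cat >> h.py <<'E'
def wcloud(im):
    z=im["range_z"].astype(float);K=im["mtx"];v,u=np.indices(z.shape);s=im["s"]
    a=(u-K[0,2])/K[0,0];b=(v-K[1,2])/K[1,1];r=np.hypot(a,b)+1e-9;t=np.tan(np.minimum(r,1.5))/r
    P=np.stack([a*t*z,b*t*z,z],-1);M=im["tool_from_camera"]
    W=(P@M[:3,:3].T+M[:3,3])@Ro.from_rotvec(s["ee_rot"]).as_matrix().T+s["position"]
    W[z==0]=np.nan;return W
def grips(im,zt,box,tol=.004):
    """grip tops: near height zt inside box x0,x1,y0,y1"""
    W=wcloud(im);p=im["pixels"].astype(int);x,y,z=np.moveaxis(W,-1,0)
    m=(abs(z-zt)<tol)&(x>box[0])&(x<box[1])&(y>box[2])&(y<box[3])&(p.max(-1)<140)&(p[...,0]-p[...,2]>8)
    k,l,st,ce=cv2.connectedComponentsWithStats(m.astype(np.uint8))
    for i in range(1,k):
        if st[i,4]<60: continue
        q=W[l==i];r=cv2.minAreaRect((q[:,:2]*1e3).astype(np.float32));w,V=np.linalg.eigh(np.cov(q[:,:2].T));a=V[:,1]
        print("grip px",ce[i].round(0),st[i,4],"mean",q.mean(0).round(4),"rect",np.round(r[0],1),np.round(r[1],1),"axis",(np.degrees(np.arctan2(a[1],a[0]))%180).round(1))
def labels(im):
    W=wcloud(im);p=im["pixels"].astype(int);x,y,z=np.moveaxis(W,-1,0)
    m=(p.max(-1)<100)&(p.max(-1)-p.min(-1)<25)&(x>.56)&(x<.65)&(y>-.2)&(y<.15)&(abs(z-.014)<.008)
    k,l,st,ce=cv2.connectedComponentsWithStats(m.astype(np.uint8))
    for i in range(1,k):
        if st[i,4]>300:
            q=W[l==i];print("label px",ce[i].round(0),st[i,4],wat(im,*ce[i],.0145).round(4),"z",q[:,2].mean().round(4),"cloud mean",q.mean(0).round(4))
E
python3 - <<'E'
from h import *
im=pickle.load(open("w1.pkl","rb"))
grips(im,.074,(.48,.58,-.15,.15));labels(im)
# rows at v of the bay: heights along the row v=215,u 270..380
W=wcloud(im)
for v in(225,):
    print([(u,*W[v,u].round(3)) for u in range(272,388,6)])
for u in(290,):print([(v,*W[v,u].round(3)) for v in range(240,262,3)],[(v,*W[v,u].round(3)) for v in range(152,176,3)])
E
```

```text
grip px [322.  18.] 613 mean [0.537  0.069  0.0746] rect [537.1  69.7] [27.  11.3] axis 87.4
grip px [322. 115.] 1059 mean [0.5315 0.0013 0.0745] rect [531.6   2. ] [41.2 11.9] axis 88.9
grip px [327. 214.] 1019 mean [ 0.5296 -0.0647  0.0745] rect [529.5 -65.4] [41.8 11. ] axis 85.9
label px [410.  38.] 1629 [0.6107 0.0692 0.0145] z 0.0178 cloud mean [0.6099 0.0684 0.0178]
label px [411. 121.] 1031 [ 0.6042 -0.0029  0.0145] z 0.0177 cloud mean [ 0.6034 -0.003   0.0177]
label px [402. 207.] 931 [ 0.5932 -0.0745  0.0145] z 0.0177 cloud mean [ 0.5926 -0.0739  0.0177]
label px [406. 273.] 352 [ 0.595  -0.1341  0.0145] z 0.0177 cloud mean [ 0.5944 -0.133   0.0177]
[(272, np.float64(0.48), np.float64(-0.084), np.float64(0.001)), (278, np.float64(0.487), np.float64(-0.082), np.float64(0.014)), (284, np.float64(0.492), np.float64(-0.082), np.float64(0.014)), (290, np.float64(0.497), np.float64(-0.082), np.float64(0.014)), (296, np.float64(0.503), np.float64(-0.083), np.float64(0.014)), (302, np.float64(0.51), np.float64(-0.078), np.float64(0.04)), (308, np.float64(0.514), np.float64(-0.078),
[... 1201 characters left out ...]
4(0.497), np.float64(-0.102), np.float64(0.037)), (258, np.float64(0.497), np.float64(-0.105), np.float64(0.037)), (261, np.float64(0.494), np.float64(-0.114), np.float64(0.016))] [(152, np.float64(0.503), np.float64(-0.022), np.float64(0.014)), (155, np.float64(0.503), np.float64(-0.024), np.float64(0.014)), (158, np.float64(0.503), np.float64(-0.027), np.float64(0.014)), (161, np.float64(0.505), np.float64(-0.028), np.float64(0.036)), (164, np.float64(0.504), np.float64(-0.031), np.float64(0.036)), (167, np.float64(0.502), np.float64(-0.034), np.float64(0.015)), (170, np.float64(0.502), np.float64(-0.036), np.float64(0.016)), (173, np.float64(0.502), np.float64(-0.039), np.float64(0.014))]
```

>>> carry_out:
  commands:
    - [0.5, 0.42, 0.04, 0.4, 0, 0, 0]
    - [0.5, 0.42, 0.04, 0.4, 0, 0, 0]
    - [0.5, 0, 0, 0.7, 0, 0, 0]
    - [0.5, 0, 0, 0.7, 0, 0, 0]
    - [0.5, 0, 0, 0.6, 0, 0, 0]
    - [0.5, 0, 0, 0, 0, 0, 0]
    - [0.5, 0, 0, 0, 0, 0, 0]

```text
clock: 4.05
position: [0.5272, -0.068, 0.0916]
ee_rot: [-2.314, -2.124, 0.001]
force: [-0.0, -0.5, 0.7]
width: 0.501
gripper_force: 0.0
```

```bash
python3 - <<'E'
from h import *
from cell import arm
s=arm.observe();print(s["position"])
need(s,[.5295,-.065,.046],84.9)
E
```

```text
[ 0.52723881 -0.06799884  0.09159582]
turn units [-0.01  0.    0.03] | shift after turn [0.13 0.08 1.82] | shift now [0.13 0.08 1.82]
```

>>> carry_out:
  commands:
    - [0.5, 0.13, 0.08, 0.6, 0, 0, 0]
    - [0.5, 0, 0, 0.6, 0, 0, 0]
    - [0.5, 0, 0, 0.6, 0, 0, 0]
    - [0.5, 0, 0, 0, 0, 0, 0]
    - [0, 0, 0, 0, 0, 0, 0]
    - [0, 0, 0, 0, 0, 0, 0]
    - [0, 0, 0, 0, 0, 0, 0]
    - [0, 0, 0, 0, 0, 0, 0]
  squeeze: 20

```text
clock: 4.85
position: [0.5304, -0.0648, 0.0473]
ee_rot: [2.313, 2.124, 0.001]
force: [-0.2, 0.1, 0.9]
width: 0.203
gripper_force: 0.0
```

>>> carry_out:
  commands:
    - [0, 0, 0, 0, 0, 0, 0]
    - [0, 0, 0, 0, 0, 0, 0]

```text
clock: 5.05
position: [0.5302, -0.0648, 0.0471]
ee_rot: [2.314, 2.125, 0.0]
force: [-0.9, 0.5, 4.0]
width: 0.13
gripper_force: 20.0
```

>>> carry_out:
  commands:
    - [0, 0, 0, -0.5, 0, 0, 0]
    - [0, 0, 0, -0.6, 0, 0, 0]
    - [0, 0, 0, -0.5, 0, 0, 0]
    - [0, -0.75, -0.03, 0, 0, 0, 0]
    - [0, -0.75, -0.03, 0, 0, 0, 0]
    - [0, -0.75, -0.03, 0, 0, 0, 0]
    - [0, -0.77, -0.03, 0, 0, 0, 0]
    - [0, 0, 0, 0, 0, 0, 0]

```text
clock: 5.85
position: [0.5201, -0.1432, 0.0872]
ee_rot: [2.317, 2.119, -0.002]
force: [-0.7, -0.5, -2.1]
width: 0.128
gripper_force: 20.0
```

>>> carry_out:
  commands:
    - [0, 0, 0, 0, 0, 0, 0]
    - [0, 0, 0, 0, 0, 0, 0]

```text
clock: 6.05
position: [0.5209, -0.1386, 0.0871]
ee_rot: [-2.313, -2.126, -0.001]
force: [0.5, 0.2, -1.9]
width: 0.134
gripper_force: 20.0
```

```bash
python3 - <<'E'
from h import *
from cell import arm
im=wrist(arm,"w2");s=im["s"];print(s["position"],arm.observe()["position"],s["width"],s["force"])
z=s["position"][2]-.0471+.0145
grips(im,z+.06,(.48,.58,-.22,-.08),.008);grips(im,.0745,(.48,.58,-.15,.15));labels(im)
need(s,[.5205,-.14,.05],84.7)
E
```

```text
[ 0.52087886 -0.13864481  0.08708931] [ 0.52086322 -0.13856775  0.08702021] 0.13367189292886938 [ 0.54098563  0.21849084 -1.90922256]
grip px [322. 286.] 1124 mean [ 0.5232 -0.1244  0.1137] rect [ 522.9 -125.7] [14.6 12. ] axis 83.4
grip px [297. 296.] 63 mean [ 0.5131 -0.1272  0.1145] rect [ 512.8 -127.1] [2.3 4.7] axis 170.1
grip px [322. 351.] 720 mean [ 0.5207 -0.153   0.1145] rect [ 520.6 -153.5] [14.1 12. ] axis 85.6
grip px [319.  18.] 885 mean [ 0.5311 -0.0106  0.0745] rect [531.2  -9.9] [18.9 11.5] axis 89.9
label px [433.  34.] 1642 [ 0.6042 -0.0027  0.0145] z 0.0178 cloud mean [ 0.6033 -0.0035  0.0178]
label px [426. 143.] 1735 [ 0.5932 -0.0742  0.0145] z 0.0177 cloud mean [ 0.5924 -0.0742  0.0177]
label px [426. 249.] 2447 [ 0.5906 -0.1437  0.0145] z 0.0177 cloud mean [ 0.5899 -0.1429  0.0177]
turn units [ 0.   -0.01  0.09] | shift after turn [-0.06 -0.01  1.48] | shift now [-0.06 -0.01  1.48]
```

View pics/w2.png

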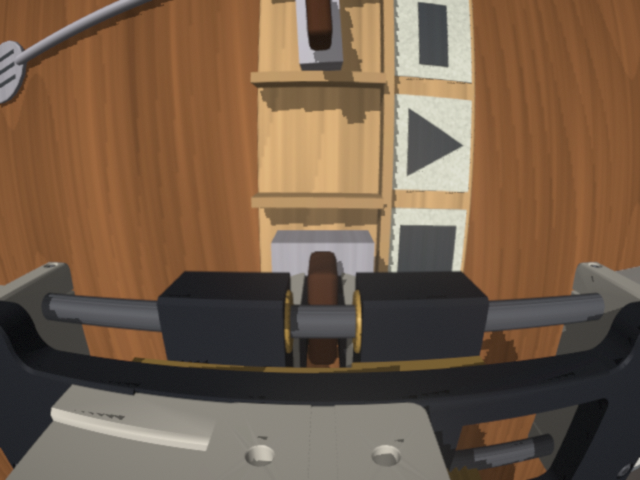

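The image shows the square cutter held over the square's bay at (322,300). The triangle's bay at (320,140) is empty.

>>> carry_out:
  commands:
    - [0, -0.05, -0.04, 0.4, 0, 0, 0]
    - [0, 0, 0, 0.4, 0, 0, 0]
    - [0, 0, 0, 0.4, 0, 0, 0]
    - [0, 0, 0, 0.2, 0, 0, 0]
    - [0, 0, 0, 0.12, 0, 0, 0]
    - [0, 0, 0, 0, 0, 0, 0]
    - [0, 0, 0, 0, 0, 0, 0]

```text
clock: 6.8
position: [0.5197, -0.1408, 0.0488]
ee_rot: [2.314, 2.125, 0.0]
force: [0.7, -0.6, -1.2]
width: 0.13
gripper_force: 20.0
```

>>> carry_out:
  commands:
    - [0, 0, 0, 0.05, 0, 0, 0]
    - [0, 0, 0, 0, 0, 0, 0]

```text
clock: 7.0
position: [0.5197, -0.141, 0.0477]
ee_rot: [2.314, 2.125, 0.0]
force: [-0.2, -0.2, -1.8]
width: 0.13
gripper_force: 20.0
```

>>> carry_out:
  commands:
    - [0, 0, 0, 0.04, 0, 0, 0]
    - [0, 0, 0, 0, 0, 0, 0]

```text
clock: 7.2
position: [0.5197, -0.141, 0.0471]
ee_rot: [2.314, 2.124, 0.0]
force: [-1.5, -0.0, 4.6]
width: 0.127
gripper_force: 20.0
```

>>> carry_out:
  commands:
    - [0.2, 0, 0, 0, 0, 0, 0]
    - [0.3, 0, 0, 0, 0, 0, 0]
    - [0.4, 0, 0, 0, 0, 0, 0]
    - [0.5, 0, 0, 0, 0, 0, 0]
    - [0.5, 0, 0, -0.6, 0, 0, 0]
    - [0.5, 0, 0, -1, 0, 0, 0]
    - [0.5, 0, 0, -1, 0, 0, 0]
    - [0.5, 0, 0, -1, 0, 0, 0]

```text
clock: 8.0
position: [0.5193, -0.1408, 0.1373]
ee_rot: [-2.314, -2.125, 0.0]
force: [1.0, 0.4, 0.4]
width: 0.501
gripper_force: 0.0
```

>>> carry_out:
  commands:
    - [0.5, 0, 0, -0.8, 0, 0, 0]
    - [0.5, -1, 0, 0, 0, 0, 0]
    - [0.5, -1, 0, 0, 0, 0, 0]
    - [0.5, 0, 0, 0, 0, 0, 0]
    - [0.5, 0, 0, 0, 0, 0, 0]

```text
clock: 8.5
position: [0.515, -0.191, 0.1563]
ee_rot: [-2.315, -2.123, 0.0]
force: [0.7, 0.3, 0.1]
width: 0.496
gripper_force: 0.0
```

```bash
python3 - <<'E'
from h import *
from cell import arm
im=wrist(arm,"w3");s=im["s"];print(s["position"],s["joints"])
grips(im,.0745,(.48,.58,-.22,.15));labels(im)
need(s,[.455,.351,.16],126-0)
E
```

```text
[ 0.51503418 -0.1910476   0.15633144] [ 0.57646385  0.42346782 -0.42878923  1.81943557  0.21237454  0.94419583
 -0.03065915]
grip px [323. 172.] 1140 mean [ 0.5209 -0.1419  0.0746] rect [ 520.8 -142.3] [41.6 11.9] axis 85.6
label px [409.  10.] 443 [ 0.6034 -0.0129  0.0145] z 0.0179 cloud mean [ 0.6025 -0.0141  0.0179]
label px [405.  79.] 979 [ 0.5934 -0.0737  0.0145] z 0.0178 cloud mean [ 0.5927 -0.0742  0.0178]
label px [408. 166.] 1923 [ 0.5903 -0.1464  0.0145] z 0.0177 cloud mean [ 0.5897 -0.1462  0.0177]
turn units [-0.   -0.   -7.15] | shift after turn [18.95 10.8  -0.15] | shift now [21.39 -4.26 -0.14]
```

>>> carry_out:
  commands:
    - [0.5, 1, -0.2, 0, 0, 0, 0]
    - [0.5, 1, -0.2, 0, 0, 0, 0]
    - [0.5, 1, -0.2, 0, 0, 0, 0]
    - [0.5, 1, -0.2, 0, 0, 0, 0]
    - [0.5, 1, -0.2, 0, 0, 0, 0]
    - [0.5, 1, -0.2, 0, 0, 0, 0]
    - [0.5, 1, -0.2, 0, 0, 0, 0]
    - [0.5, 1, -0.2, 0, 0, 0, 0]

```text
clock: 9.35
position: [0.4919, 0.0143, 0.1565]
ee_rot: [-2.312, -2.127, -0.0]
force: [-0.4, 0.2, -0.7]
width: 0.5
gripper_force: 0.0
```

>>> carry_out:
  commands:
    - [0.5, 1, -0.2, 0, 0, 0, 0]
    - [0.5, 1, -0.2, 0, 0, 0, 0]
    - [0.5, 1, -0.2, 0, 0, 0, 0]
    - [0.5, 1, -0.2, 0, 0, 0, 0]
    - [0.5, 1, -0.2, 0, 0, 0, 0]
    - [0.5, 1, -0.2, 0, 0, 0, 0]
    - [0.5, 1, -0.2, 0, 0, 0, 0]
    - [0.5, 1, -0.2, 0, 0, 0, 0]

```text
clock: 10.15
position: [0.4685, 0.2167, 0.1565]
ee_rot: [-2.312, -2.127, 0.0]
force: [0.1, 0.7, -0.1]
width: 0.5
gripper_force: 0.0
```

>>> carry_out:
  commands:
    - [0.5, 1, 0, 0, 0, 0, 0]
    - [0.5, 1, 0, 0, 0, 0, 0]
    - [0.5, 0.5, 0, 0, 0, 0, -1]
    - [0.5, 0, 0, 0, 0, 0, -1]
    - [0.5, 0, 0, 0, 0, 0, -1]
    - [0.5, 0, 0, 0, 0, 0, -1]
    - [0.5, 0, 0, 0, 0, 0, -1]
    - [0.5, 0, 0, 0, 0, 0, -1]

```text
clock: 10.95
position: [0.4739, 0.278, 0.1565]
ee_rot: [-1.574, -2.718, -0.0]
force: [-0.0, 1.0, -0.1]
width: 0.499
gripper_force: 0.0
```

>>> carry_out:
  commands:
    - [0.5, 0, 0, 0, 0, 0, -0.9]
    - [0.5, 0, 0, 0, 0, 0, -0.8]
    - [0.5, 0, 0, 0, 0, 0, 0]
    - [0.5, 0, 0, 0, 0, 0, 0]

```text
clock: 11.35
position: [0.4743, 0.2775, 0.1564]
ee_rot: [-1.348, -2.837, -0.0]
force: [0.3, -0.4, 0.6]
width: 0.504
gripper_force: 0.0
```

```bash
python3 - <<'E'
from h import *
from cell import arm
im=wrist(arm,"w4");s=im["s"];print(s["position"],s["joints"])
grips(im,.065,(.38,.53,.28,.42))
need(s,[.456,.352,.16],129)
E
```

```text
[0.47430258 0.27753939 0.15644672] [-0.09993598  0.4891303  -0.73028055  1.80207577  0.38203874  0.99663415
 -0.30005173]
grip px [371. 142.] 1026 mean [0.4567 0.3517 0.0656] rect [456.9 351.4] [11.8 41.1] axis 130.4
turn units [-0.   -0.    0.03] | shift after turn [ 2.78  1.31 -0.14] | shift now [ 2.77  1.31 -0.14]
```

View pics/w4.png

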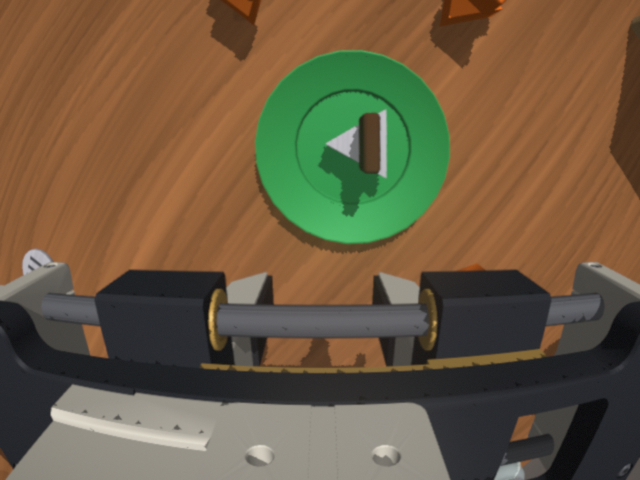

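The wrist view shows the steel triangle in the plate, grip at (371,142), apex to the left at (327,145), and no orange piece near the fingers' path.

>>> carry_out:
  commands:
    - [0.5, 0.9, 0.43, 0, 0, 0, -0.1]
    - [0.5, 0.9, 0.43, 0.2, 0, 0, 0]
    - [0.5, 0.96, 0.43, 0.4, 0, 0, 0]
    - [0.5, 0, 0, 0.6, 0, 0, 0]
    - [0.5, 0, 0, 0.6, 0, 0, 0]
    - [0.5, 0, 0, 0.5, 0, 0, 0]
    - [0.5, 0, 0, 0, 0, 0, 0]
    - [0.5, 0, 0, 0, 0, 0, 0]

```text
clock: 12.2
position: [0.456, 0.3498, 0.0987]
ee_rot: [-1.334, -2.844, 0.001]
force: [0.7, -0.2, -0.2]
width: 0.503
gripper_force: 0.0
```

```bash
python3 - <<'E'
from h import *
from cell import arm
s=arm.observe();print(s["position"]);need(s,[.456,.3515,.038],129.6)
E
```

```text
[0.45599909 0.34978986 0.09873471]
turn units [-0.01  0.    0.02] | shift after turn [0.05 0.04 2.43] | shift now [0.05 0.05 2.43]
```

>>> carry_out:
  commands:
    - [0.5, 0.05, 0, 0.7, 0, 0, 0]
    - [0.5, 0, 0, 0.7, 0, 0, 0]
    - [0.5, 0, 0, 0.6, 0, 0, 0]
    - [0.5, 0, 0, 0.4, 0, 0, 0]
    - [0.2, 0, 0, 0, 0, 0, 0]
    - [0, 0, 0, 0, 0, 0, 0]
    - [0, 0, 0, 0, 0, 0, 0]
    - [0, 0, 0, 0, 0, 0, 0]

```text
clock: 13.0
position: [0.4552, 0.3519, 0.0396]
ee_rot: [1.332, 2.845, 0.002]
force: [0.1, 0.5, 0.9]
width: 0.2
gripper_force: 0.0
```

>>> carry_out:
  commands:
    - [0, 0, 0, 0, 0, 0, 0]
    - [0, 0, 0, 0, 0, 0, 0]

```text
clock: 13.2
position: [0.4552, 0.3519, 0.0395]
ee_rot: [1.332, 2.845, 0.001]
force: [-0.0, 0.2, 4.2]
width: 0.13
gripper_force: 20.0
```

>>> carry_out:
  commands:
    - [0, 0, 0, -0.4, 0, 0, 0]
    - [0, 0, 0, -0.7, 0, 0, 0]
    - [0, 0, 0, -0.9, 0, 0, 0]
    - [0, 0, 0, -0.9, 0, 0, 0.8]
    - [0, 0, 0, -0.9, 0, 0, 0.8]
    - [0, 0, 0, -0.8, 0, 0, 0.8]
    - [0, 0, 0, 0, 0, 0, 0.8]
    - [0, 0, 0, 0, 0, 0, 0.8]

```text
clock: 14.0
position: [0.455, 0.3518, 0.1553]
ee_rot: [1.875, 2.52, 0.002]
force: [0.5, -0.4, -1.8]
width: 0.132
gripper_force: 20.0
```

>>> carry_out:
  commands:
    - [0, 0, 0, 0, 0, 0, 0.8]
    - [0, 0, 0, 0, 0, 0, 0.8]
    - [0, 0, 0, 0, 0, 0, 0.8]
    - [0, 0, 0, 0, 0, 0, 0.8]
    - [0, 0, 0, 0, 0, 0, 0.65]
    - [0, 0, 0, 0, 0, 0, 0]
    - [0, 0, 0, 0, 0, 0, 0]

```text
clock: 14.7
position: [0.4547, 0.3516, 0.1543]
ee_rot: [2.317, 2.122, -0.0]
force: [-0.1, -0.5, -2.0]
width: 0.127
gripper_force: 20.0
```

```bash
python3 - <<'E'
from h import *
from cell import arm
s=arm.observe();print(s["position"],s["width"]);need(s,[.5262,-.0683,.155],84.7)
E
```

```text
[0.45469093 0.35158773 0.15425783] 0.1271713082476422
turn units [-0.    0.    0.05] | shift after turn [-16.46   4.4   -0.03] | shift now [-16.48   4.32  -0.03]
```

>>> carry_out:
  commands:
    - [0, -0.5, 0.15, 0, 0, 0, 0]
    - [0, -1, 0.27, 0, 0, 0, 0]
    - [0, -1, 0.27, 0, 0, 0, 0]
    - [0, -1, 0.27, 0, 0, 0, 0]
    - [0, -1, 0.27, 0, 0, 0, 0]
    - [0, -1, 0.27, 0, 0, 0, 0]
    - [0, -1, 0.27, 0, 0, 0, 0]
    - [0, -1, 0.27, 0, 0, 0, 0]

```text
clock: 15.5
position: [0.4888, 0.158, 0.154]
ee_rot: [2.319, 2.119, -0.001]
force: [-0.4, -0.6, -1.4]
width: 0.13
gripper_force: 20.0
```

>>> carry_out:
  commands:
    - [0, -1, 0.27, 0, 0, 0, 0]
    - [0, -1, 0.27, 0, 0, 0, 0]
    - [0, -1, 0.27, 0, 0, 0, 0]
    - [0, -1, 0.27, 0, 0, 0, 0]
    - [0, -1, 0.25, 0, 0, 0, 0]
    - [0, -1, 0.25, 0, 0, 0, 0]
    - [0, -1, 0.25, 0, 0, 0, 0]
    - [0, -1, 0.25, 0, 0, 0, 0]

```text
clock: 16.3
position: [0.5221, -0.0457, 0.154]
ee_rot: [2.319, 2.12, -0.001]
force: [1.1, -0.1, -1.5]
width: 0.131
gripper_force: 20.0
```

>>> carry_out:
  commands:
    - [0, -0.7, 0.15, 0, 0, 0, 0]
    - [0, -0.3, 0.1, 0.4, 0, 0, 0]
    - [0, 0, 0, 0.6, 0, 0, 0]
    - [0, 0, 0, 0.6, 0, 0, 0]
    - [0, 0, 0, 0.6, 0, 0, 0]
    - [0, 0, 0, 0.4, 0, 0, 0]
    - [0, 0, 0, 0, 0, 0, 0]
    - [0, 0, 0, 0, 0, 0, 0]

```text
clock: 17.1
position: [0.5266, -0.0688, 0.089]
ee_rot: [-2.318, -2.12, 0.0]
force: [-0.8, -0.5, -1.5]
width: 0.125
gripper_force: 20.0
```

```bash
python3 - <<'E'
from h import *
from cell import arm
im=wrist(arm,"w5");s=im["s"];print(s["position"],s["width"])
grips(im,s["position"][2]-.0395+.005+.06,(.48,.58,-.13,-.02),.008);labels(im)
need(s,[.5262,-.0683,.05],84.7)
E
```

```text
[ 0.52656088 -0.06880979  0.08900646] 0.12548860217034974
grip px [322. 285.] 1219 mean [ 0.529  -0.0547  0.1142] rect [528.5 -55.5] [15.4 13.5] axis 82.9
grip px [322. 349.] 600 mean [ 0.5264 -0.0831  0.1152] rect [526.3 -83.5] [12.4 11.6] axis 103.5
label px [431.  31.] 2694 [0.6107 0.0691 0.0145] z 0.0178 cloud mean [0.6098 0.0683 0.0178]
label px [432. 139.] 1736 [ 0.6043 -0.0029  0.0145] z 0.0177 cloud mean [ 0.6034 -0.0029  0.0177]
label px [421. 248.] 1439 [ 0.5935 -0.0744  0.0145] z 0.0177 cloud mean [ 0.5928 -0.0735  0.0177]
turn units [-0.   -0.    0.03] | shift after turn [ 0.02 -0.02  1.56] | shift now [ 0.02 -0.02  1.56]
```

View pics/w5.png

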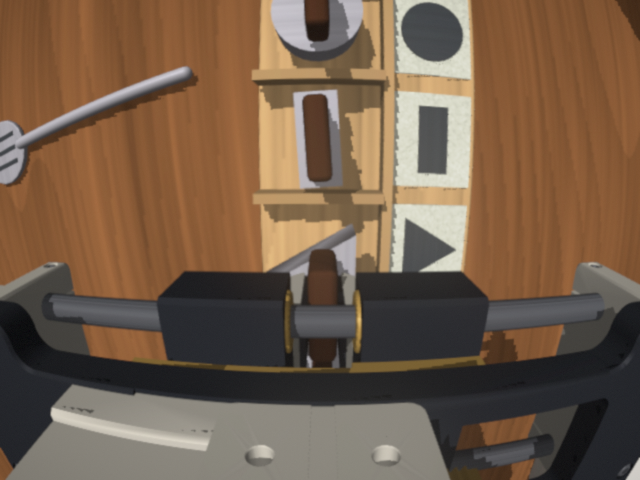

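The triangle is held over its bay at (322,300), apex towards the open side and grip in line with the row. I'll lower it to contact.

>>> carry_out:
  commands:
    - [0, 0, 0, 0.4, 0, 0, 0]
    - [0, 0, 0, 0.4, 0, 0, 0]
    - [0, 0, 0, 0.4, 0, 0, 0]
    - [0, 0, 0, 0.2, 0, 0, 0]
    - [0, 0, 0, 0.12, 0, 0, 0]
    - [0, 0, 0, 0.05, 0, 0, 0]
    - [0, 0, 0, 0, 0, 0, 0]
    - [0, 0, 0, 0, 0, 0, 0]

```text
clock: 17.95
position: [0.5268, -0.0691, 0.05]
ee_rot: [2.319, 2.119, 0.0]
force: [-0.0, -0.0, -2.5]
width: 0.133
gripper_force: 20.0
```

>>> carry_out:
  commands:
    - [0, 0, 0, 0.04, 0, 0, 0]
    - [0, 0, 0, 0, 0, 0, 0]

```text
clock: 18.15
position: [0.5267, -0.0691, 0.0488]
ee_rot: [2.319, 2.119, 0.0]
force: [-0.3, 0.3, -1.4]
width: 0.128
gripper_force: 20.0
```

>>> carry_out:
  commands:
    - [0, 0, 0, 0.04, 0, 0, 0]
    - [0, 0, 0, 0, 0, 0, 0]

```text
clock: 18.35
position: [0.5268, -0.0691, 0.0485]
ee_rot: [2.319, 2.119, 0.0]
force: [-2.2, -0.7, 8.2]
width: 0.13
gripper_force: 20.0
```

Contact, so I release, lift, and back off to view the row.

>>> carry_out:
  commands:
    - [0.2, 0, 0, 0, 0, 0, 0]
    - [0.3, 0, 0, 0, 0, 0, 0]
    - [0.4, 0, 0, 0, 0, 0, 0]
    - [0.5, 0, 0, 0, 0, 0, 0]
    - [0.5, 0, 0, -0.6, 0, 0, 0]
    - [0.5, 0, 0, -1, 0, 0, 0]
    - [0.5, 0, 0, -1, 0, 0, 0]
    - [0.5, 0, 0, -1, 0, 0, 0]

```text
clock: 19.15
position: [0.5264, -0.069, 0.1385]
ee_rot: [-2.319, -2.119, 0.0]
force: [1.1, 0.2, -0.5]
width: 0.501
gripper_force: 0.0
```

>>> carry_out:
  commands:
    - [0.5, -0.5, 0, -1, 0, 0, 0]
    - [0.5, -1, 0, -1, 0, 0, 0]
    - [0.5, -1, 0, -0.6, 0, 0, 0]
    - [0.5, -1, 0, 0, 0, 0, 0]
    - [0.5, -1, 0, 0, 0, 0, 0]
    - [0.5, -1, 0, 0, 0, 0, 0]
    - [0.5, 0, 0, 0, 0, 0, 0]
    - [0.5, 0, 0, 0, 0, 0, 0]

```text
clock: 19.95
position: [0.514, -0.2062, 0.2025]
ee_rot: [-2.32, -2.117, -0.0]
force: [-0.4, 0.6, 0.4]
width: 0.498
gripper_force: 0.0
```

```bash
python3 - <<'E'
from h import *
from cell import arm
im=wrist(arm,"w6");s=im["s"];print(s["position"])
grips(im,.0745,(.48,.58,-.22,.15));labels(im)
W=wcloud(im);x,y,z=np.moveaxis(W,-1,0)
# bay frame: divider tops
th=np.radians(-5.3);o=np.array([.5303,-.0325]);lx=(x-o[0])*np.cos(th)+(y-o[1])*np.sin(th);ly=-(x-o[0])*np.sin(th)+(y-o[1])*np.cos(th)
m=(abs(z-.036)<.003)&(lx<-.028)&(lx>-.039)
for c in(0,-.072,-.144):
    q=ly[m&(abs(ly-c)<.01)];print("divider",c,len(q),np.percentile(q,[2,50,98]).round(4) if len(q) else"")
m=(z>.024)&(z<.034)&(lx>.025)&(lx<.05)&(abs(ly+.07)<.06);print("fence lx",np.percentile(lx[m],[2,50,98]).round(4))
m=(abs(z-.04)<.003)&(abs(lx)<.034)
for n,c in(("tri",-.036),("sq",-.108)):
    q=m&(abs(ly-c)<.031);print(n,"steel lx",np.percentile(lx[q],[1,99]).round(4),"ly",np.percentile(ly[q],[1,99]).round(4))
E
```

```text
[ 0.51401288 -0.20617482  0.20252046]
grip px [323.  57.] 777 mean [ 0.5278 -0.0705  0.0745] rect [527.7 -69.8] [42.3 11.6] axis 85.6
grip px [322. 149.] 799 mean [ 0.5208 -0.1422  0.0745] rect [ 521.1 -141.8] [41.4 11.6] axis 85.3
label px [396.  10.] 384 [ 0.6035 -0.0114  0.0145] z 0.0177 cloud mean [ 0.6027 -0.0125  0.0177]
label px [393.  71.] 710 [ 0.5935 -0.0737  0.0145] z 0.0177 cloud mean [ 0.5929 -0.0743  0.0177]
label px [397. 147.] 1438 [ 0.5904 -0.1465  0.0145] z 0.0177 cloud mean [ 0.5898 -0.1464  0.0177]
divider 0 93 [-0.0031 -0.0004  0.0031]
divider -0.072 98 [-0.0751 -0.072  -0.0688]
divider -0.144 95 [-0.1464 -0.1429 -0.1402]
fence lx [0.0358 0.0388 0.0421]
tri steel lx [-0.0274  0.0166] ly [-0.0619 -0.0136]
sq steel lx [-0.023   0.0244] ly [-0.1338 -0.0862]
```

View pics/w6.png

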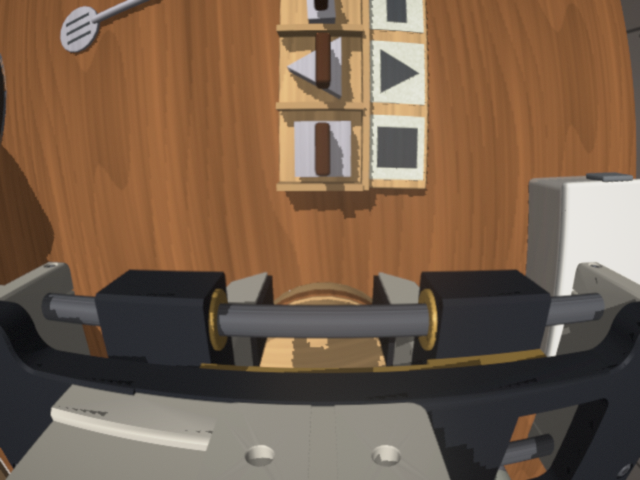

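Both cutters stand in their own bays: the triangle at (323,65) and the square at (322,150). Each is within about 2 mm of its bay's centre and in line with the row. The gripper hangs clear of everything, so I'm handing the job in.

```bash
python3 -c "
from cell import arm
print(arm.sign_off())"
```

```text
the job is handed in; nothing more can be done
None
```

The square and triangular cutters were set down upright in their own bays, each about 2 mm from the bay's middle with its grip in line with the row; the round and oblong ones were not touched, and the job was handed in at about 20 s.

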